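# Open a sample transport canister

## Task

Open the sample canister that has just come in. Fold its carrying handle right down to one side, out of the way of the lid, then squeeze the lid's two white tabs together and, keeping them squeezed, turn the lid anticlockwise (seen from above) until it stops. Lift the lid off and lay it in the steel tray, flat and tabs up, let go, and leave the other things where they are.

Things in the scene. Friction and masses are not known exactly. Their poses are not given: they have to be found in the camera images.
- canister: white round canister with two blue bands, 116 mm in diameter, 120 mm high to the rim that the lid sits on, immovably heavy. Origin: centre of its underside; z up. The two pivots of the carrying handle lie on its y axis, 90 mm above the bench. The lid turns 0.9 rad anticlockwise to a stop; beyond 0.65 rad it lifts straight off (its plug reaches 16 mm into the neck).
- carry_handle (a joint): angle of the wire carrying handle, rad: 0 = upright over the lid, positive = leaning to the canister's +x side, negative = to its -x side, 1.57 = horizontal, stops at 1.75 either way. It swings about the canister's y direction, 90 mm above the bench, grip 88 mm from that axis, 132 mm wide. Stiff: stays where it is left; 2 to 3 N at the grip moves it.
- handle_grip (a point): centre of the black grip of the carrying handle: a bar 16 mm thick and 72 mm long, along the canister's y axis.
- lid_grip (a point): point on the axis of the blue lid, half-way between its two white squeeze tabs; z points up out of the lid. The lid's blue disc (106 mm across, 8 mm thick) has its top 21 mm below this point, the underside of its plug is 45 mm below. A fixed blue hub, 34 x 26 mm (x, y), stands between the tabs. Lid with tabs: 0.11 to 0.18 kg.
- tab_left (a joint): how far the white tab on the lid's +y side is pressed in, m: 0 = out, 0.007 = fully in (9 N). Sprung; locks the lid unless both tabs are in by 0.005. A flat pad 24 mm wide along the lid's x, from 20 mm below to 16 mm above lid_grip; the two tabs' outer faces are 60 mm apart when out, 46 mm when fully in.
- tab_right (a joint): the same for the tab on the lid's -y side.
- tray: loose shallow steel tray, outside 142 x 135 mm (x, y), 18 mm high, walls 3 mm, floor 3 mm thick, inside 128 x 118 mm. Origin: centre of its underside; z up.
- stain_jar: bystander: glass staining jar with turquoise dye and a black lid, 67 mm in diameter, 114 mm high. Origin: centre of its underside.
- fixer_bottle: bystander: small brown dropper bottle with a black cap, 25 mm in diameter, 85 mm high. Origin: centre of its underside.
- syringe: bystander: plastic syringe lying on the bench, 85 mm long, 18 mm high. Origin: under its middle.
- slides: bystander: short stack of glass slides, 82 x 34 x 5 mm. Origin: under its middle.

How it is judged:
By the outcome, as a careful person would: the job done as asked, in the order asked, and still so for the second after the job is handed in, with the robot touching nothing.
It also fails if it takes over 64 s, if anything falls off the work surface, if the arm or the gripper's body presses on something with over 40 N, if the wrist force passes 120 N, or if a joint passes its speed limit or range.

## Robot

A 6-joint arm with a two-finger parallel gripper is mounted at the origin on a cart in front of the work surface, level with it; the furniture and walls round the work are solid. World frame = base frame: x ahead of the robot, y to its left, z up, the work surface at z = 0. Lengths are in mm, angles in rad, forces in N, time in s.
With the tool pointing down it reaches from about 350 to 800 mm from the base axis. Payload 7.3 kg.
Tool frame: the origin (TCP) lies at the very end of the fingers, on their centre line; the grasp point (between the pads) lies 19 mm behind it; z points along the fingers, y is the line along which they close (so a half turn about z gives the same grasp; the last joint's range is limited). The gripper opens to 85 mm and grips with 20 to 120 N. Pads are 22 mm wide; open, the fingers measure 114 mm over their backs; the gripper's body (76 mm by 85 mm) begins 54 mm behind the grasp point. The pads swing forward as they close: fully open they stand 13 mm farther back than shut.
Start: joints at [-1.462, 0.342, 1.524, -0, 1.275, -0.146], TCP at [132.349, -508.063, 231.322] pointing down, gripper open.
Joint ranges: [-2.53, 2.53], [-0.77, 2.02], [0.04, 2.7], [-1, 4.14], [0.28, 2.66], [-3.11, 3.11]. Speed limits (rad/s): [2.57, 2.57, 3.14, 3.14, 3.14, 3.14].

## Interface

Orientations are given as a unit quaternion [w, x, y, z].
In Python, from bench import arm gives the robot as it stands.
- The arm moves only by the shell command python3 -m creep 'ROWS' [FORCE]. ROWS is JSON, a list of rows, each an object of numbers: "tx", "ty", "tz": the shift along the tool's x, y, z in cm; "ax", "ay", "az": the turn, a rotation vector about the tool's x, y, z in rad; "hand": the opening, from 0 (shut) to 1 (fully open). In form: [{"tx": .., "ty": .., "tz": .., "ax": .., "ay": .., "az": .., "hand": ..}, ...]. A call has 1 to 20 rows; each row is the pose to reach, as a shift and turn from the pose commanded when the call began, along the tool's axes at that moment; what a row does not reach only later rows make up. A row lasts 1/10 s, in which the tool goes at most 50 mm and 8.59 degrees, less where a joint would pass 70% of its speed; a pose out of reach is approached as far as the arm can. A call with a gripper value outside its range is refused whole. The fingers move at their own pace and stop on an object; FORCE is the grip in N (left out, the last holds). Time passes only in rows, so rows that repeat a pose let the fingers close. It gives the time, the measured TCP pose, the force, the opening and the grip force at its end, in the units of the state.
- arm.observe(): the state, without advancing time (a new reading comes with each control period).
- arm.capture(name): name is "side" or "top"; returns a dict with "color" (384x512x3 uint8, red, green, blue), "fx", "fy", "cx", "cy" (pixels), "rvec" (rotation vector, rad) and "tvec" (3), from world to camera coordinates, as OpenCV has them. Camera axes: x right, y down, z forward; pixel columns grow to the right and rows downward; lengths in mm; the calibration is good to about 2 mm. A picture is of the moment at which its call begins. There is no depth.
- arm.job_done(): hands the job in; it is judged then, once.
Trained networks look in a picture, given as the dict that the camera call returned (one of the last four; its "shot" number tells which), for a name from the list of things; names that differ only in an ending like _2 or _b are one class to them, and where a whole thing is asked for, a point or a joint stands for the part that bears it (a point fixed in the world has none). Each returns a list of dicts, best first, with "p" (0 to 1); they miss things now and then, are a little off and sometimes report something else, mostly with a low value. They report only what shows in the picture. A call takes as long as a camera call.
- arm.spot_in(picture, name): "bbox" ([left, top, right, bottom] in pixels, round what is visible of it).
- arm.trace(picture, name): "region" (384x512 bool, what is visible of it) and "bbox" ([left, top, right, bottom] in pixels, round what is visible of it).
- arm.spot_point(picture, name): "at" ([column, row] in pixels: a listed point, or the origin of a listed thing).
The state is a dict: "time_s": time; "joints": joint angles; "joint_vel": joint speeds; "tau": joint torques, N m; "position": TCP position; "tool_rot": TCP orientation; "wrist_force": force on the tool from outside, world axes, zero at the start; "torque": the same for the moment, N m; "opening": finger opening in mm; "grasp_force": force on a finger pad.
Only numpy, scipy, OpenCV 4.12 (cv2) and the standard library are available. Lean on these libraries where they do the work, as an engineer would, in place of code of your own. Each camera call takes 0.05 s, during which the arm holds its last target. There are 200 camera calls.

## Working session

There is one attempt and no reset: what is moved stays moved. The work goes in short steps, Python scripts to look and compute and a shell command to move; the robot and the scene stay as the last step left them, time stands still between calls to the robot, and variables do not carry over. Pictures are saved under pics/ and viewed, at most 10 in all, crops included, and the job is handed in when it is done.

```bash
ls; mkdir -p pics; cat > h.py <<'E'
import numpy as np, cv2
from bench import arm
from scipy.spatial.transform import Rotation as R
from scipy.optimize import least_squares
def P(c):
    return cv2.Rodrigues(np.array(c["rvec"],float))[0], np.array(c["tvec"],float).ravel(), np.array([[c["fx"],0,c["cx"]],[0,c["fy"],c["cy"]],[0,0,1.]])
def proj(c,X):
    r,t,K=P(c); q=(np.atleast_2d(X)@r.T+t)@K.T; return q[:,:2]/q[:,2:]
def ray(c,uv):
    r,t,K=P(c); return -r.T@t, r.T@np.linalg.inv(K)@np.array([*uv,1.])
def atz(c,uv,z):
    o,d=ray(c,uv); return o+d*(z-o[2])/d[2]
def tri(cs,uvs):
    A=np.zeros((3,3));b=np.zeros(3)
    for c,u in zip(cs,uvs):
        o,d=ray(c,u); d/=np.linalg.norm(d); M=np.eye(3)-np.outer(d,d); A+=M;b+=M@o
    return np.linalg.solve(A,b)
def save(c,n): cv2.imwrite(f"pics/{n}.png",c["color"][:,:,::-1])
def tool(p):
    s=arm.observe(); q=s["tool_rot"]; r=R.from_quat([q[1],q[2],q[3],q[0]])
    return r.inv().apply(np.array(p)-s["position"])/10
E
python3 - <<'E'
from h import *
S=arm.capture("side");T=arm.capture("top");save(S,"s0");save(T,"t0")
i=np.hstack([S["color"],T["color"]])
for n in ["canister","handle_grip","lid_grip","tray","stain_jar","fixer_bottle","syringe","slides"]:
    u=[arm.spot_point(c,n) for c in (S,T)]
    print(n,[[(np.round(d["at"],1).tolist(),round(d["p"],2)) for d in k[:2]] for k in u], tri([S,T],[k[0]["at"] for k in u]).round(1) if all(u) else "")
for n in ["tab_left","tab_right","carry_handle","tray"]:
    print(n,[[(np.round(d["bbox"],1).tolist(),round(d["p"],2)) for d in arm.spot_in(c,n)[:2]] for c in (S,T)])
s=arm.observe();print(s)
for c in(S,T): print(-P(c)[0].T@P(c)[1])
E
```

```text
pics
canister [[([233.2, 263.6], 0.79)], [([221.6, 198.4], 0.56), ([255.1, 250.0], 0.32)]] [499.1  62.5  -2.5]
handle_grip [[([219.3, 190.0], 0.78), ([321.0, 232.2], 0.17)], [([222.6, 179.8], 0.79)]] [525.3  54.5 166.1]
lid_grip [[([236.3, 200.9], 0.87), ([275.8, 220.8], 0.21)], [([215.9, 190.2], 0.67)]] [490.1  68.5 157.5]
tray [[([274.8, 221.4], 0.91)], [([288.1, 199.8], 0.96)]] [ 489.6 -140.5   -2.4]
stain_jar [[([236.3, 202.1], 0.67), ([233.3, 264.3], 0.63)], [([311.5, 149.9], 0.7)]] [ 646.6 -220.7  -18.3]
fixer_bottle [[([209.7, 308.7], 0.85)], [([173.6, 205.7], 0.6)]] [475.6 205.8  -1.5]
syringe [[([312.8, 255.3], 0.53)], [([256.7, 248.3], 0.54)]] [350.8 -42.8  -5.1]
slides [[([318.8, 231.8], 0.59), ([219.6, 190.5], 0.51)], [([289.0, 240.8], 0.5)]] [ 369.4 -139.8   -2.7]
tab_left [[([219.0, 200.0, 228.8, 220.7], 0.68)], [([197.1, 175.2, 241.2, 198.2], 0.62)]]
tab_right [[([238.7, 188.0, 245.3, 212.8], 0.46)], []]
carry_handle [[([200.4, 180.9, 251.0, 245.2], 0.6)], [([199.5, 170.4, 242.8, 193.0], 0.72)]]
tray [[([253.7, 197.4, 312.0, 239.0], 0.93)], [([269.9, 172.9, 315.2, 227.6], 0.58)]]
{'time_s': 1.3, 'joints': array([-1.46200019e+00,  3.41991284e-01,  1.52411182e+00,  6.17214061e-06,
        1.27541888e+00, -1.45970694e-01]), 'joint_vel': array([-0.0011629 ,  0.00144962,  0.00076489, -0.00229629,  0.00129166,
        0.00105589]), 'tau': array([-4.99751768e-04, -4.33567607e+01, -2.46273082e+01, -2.31426257e-04,
        2.17957927e-04, -1.26055625e-05]), 'position': array([ 132.34943117, -508.05155518,  231.32190028]), 'tool_rot': array([3.53807117e-05, 9.91897811e-01, 1.27038305e-01, 2.29525477e-06]), 'wrist_force': array([ 0.34603245, -0.31304749, -1.04545638]), 'torque': array([-0.00544896, -0.02184329, -0.04600399]), 'grasp_force': 0.0, 'opening': 85.02113891008138}
[158.40023201 695.82315708 530.24380405]
[ 292.28663693    4.37342127 1256.58446265]
```

View pics/s0.png

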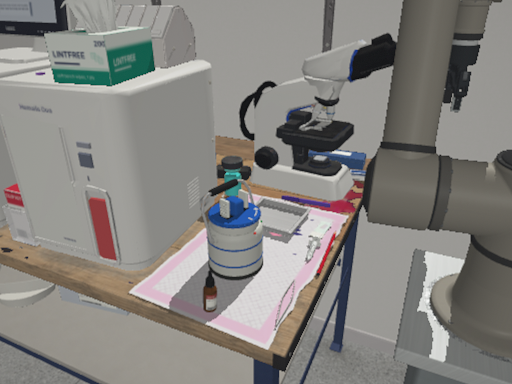

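View pics/t0.png

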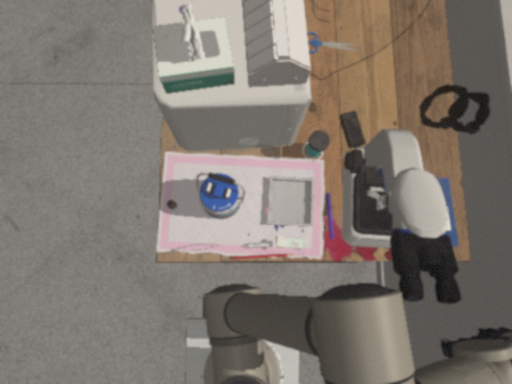

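The side view shows the canister at (235,240), with its black handle grip at (223,187) and the tray behind it at (280,215). In the top view the lid is at (220,190) and the tray at (288,200). I need enlarged crops to get the yaw angles.

```bash
python3 - <<'E'
from h import *
S=cv2.imread("pics/s0.png");T=cv2.imread("pics/t0.png")
a=cv2.resize(S[165:285,185:275],None,fx=4.4,fy=4.4,interpolation=cv2.INTER_CUBIC)
b=cv2.resize(T[160:230,190:250],None,fx=6,fy=6,interpolation=cv2.INTER_CUBIC)
b=cv2.copyMakeBorder(b,0,a.shape[0]-b.shape[0],0,0,cv2.BORDER_CONSTANT)
cv2.imwrite("pics/z0.png",np.hstack([a,b]))
S=arm.capture("side");T=arm.capture("top")
for n in ["tab_left","tab_right","handle_grip"]:
  for c in(S,T):
    t=arm.trace(c,n)
    for d in t[:1]:
        m=d["region"]; y,x=np.nonzero(m); print(n,round(d["p"],2),d["bbox"],x.mean().round(1),y.mean().round(1),m.sum())
# tray: fit rectangle in top view
d=arm.trace(T,"tray")[0]; cn=max(cv2.findContours(d["region"].astype(np.uint8),0,2)[0],key=len)[:,0]
w=np.array([atz(T,u,18)[:2] for u in cn],np.float32); print("tray",cv2.minAreaRect(w),d["p"])
d=arm.trace(S,"tray")[0]; cn=max(cv2.findContours(d["region"].astype(np.uint8),0,2)[0],key=len)[:,0]
w=np.array([atz(S,u,18)[:2] for u in cn],np.float32); print("traySide",cv2.minAreaRect(w),d["p"])
E
```

```text
tab_left 0.56 [221.4, 202.0, 229.3, 221.9] 223.7 208.6 178
handle_grip 0.56 [199.6, 181.5, 254.8, 244.0] 222.1 198.5 422
handle_grip 0.55 [197.3, 175.9, 245.2, 201.8] 221.8 180.1 211
tray ((487.0133972167969, -144.54656982421875), (139.75433349609375, 150.72299194335938), 88.19241333007812) 0.71
traySide ((487.4813232421875, -136.0538787841797), (155.19882202148438, 153.17041015625), 85.62155151367188) 0.88
```

View pics/z0.png

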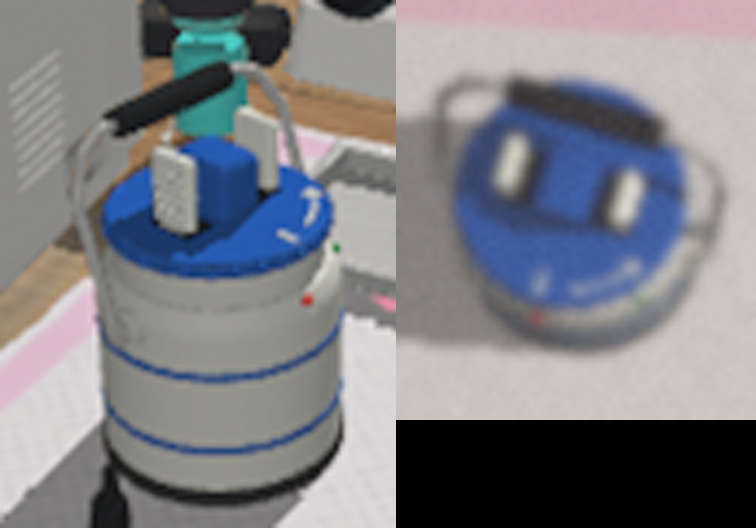

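The crop shows the handle leaning towards image-up (world +x). Its grip ends are at top pixels (209,175) and (234,181), and the tabs are at (209.7,187.5) and (228.3,193).

```bash
cat >> h.py <<'E'
E
python3 - <<'E'
from h import *
S=arm.capture("side");T=arm.capture("top")
a,b=atz(T,(209.7,187.5),165),atz(T,(228.3,193),165); print("tabs",a,b,(a+b)/2,np.degrees(np.arctan2(*(a-b)[[1,0]])),np.linalg.norm(a-b))
# side: tab tops at crop (173,150),(256,112)
f=lambda x,y:(185+x/4.4,165+y/4.4)
a,b=atz(S,f(173,150),165),atz(S,f(256,112),165); print("tabsS",a,b,(a+b)/2,np.degrees(np.arctan2(*(a-b)[[1,0]])),np.linalg.norm(a-b))
g=[tri([S,T],[f(*p),(190+(q[0]-396)/6,160+q[1]/6)]) for p,q in [((115,120),(512,90)),((228,73),(660,128))]]; print("grip",g,(g[0]+g[1])/2)
d=g[0]-g[1];print(np.degrees(np.arctan2(d[1],d[0])))
# canister body fit: lid disc blue ellipse in both views
for c,n in((S,"S"),(T,"T")):
    hsv=cv2.cvtColor(c["color"],cv2.COLOR_RGB2HSV); m=cv2.inRange(hsv,(105,120,60),(125,255,255))
    u,v=(230,215) if n=="S" else (220,190); k=np.zeros_like(m);k[v-45:v+45,u-45:u+45]=m[v-45:v+45,u-45:u+45]
    cn=max(cv2.findContours(k,0,1)[0],key=cv2.contourArea)[:,0]
    w=np.array([atz(c,p,128)[:2] for p in cv2.convexHull(cn)[:,0]],np.float32); print(n,cv2.minEnclosingCircle(w))
s=arm.observe();print(s["time_s"],s["position"])
E
```

```text
tabs [499.14058694  85.7513716  165.        ] [484.48688642  36.75471224 165.        ] [491.81373668  61.25304192 165.        ] 73.34936427738093 51.14101648177229
tabsS [504.56083793  83.85004822 165.        ] [487.71091236  34.54442487 165.        ] [496.13587514  59.19723655 165.        ] 71.13241921019913 52.10532108352832
grip [array([531.11683981,  86.70686397, 175.54634475]), array([511.49730419,  20.86507583, 174.9699615 ])] [521.307072    53.7859699  175.25815312]
73.40699620584013
S ((496.636962890625, 57.42203140258789), 66.02017974853516)
T ((492.2118835449219, 63.42879867553711), 49.854007720947266)
1.9 [ 132.35421979 -508.07242035  231.3325783 ]
```

```bash
python3 - <<'E'
from h import *
S=arm.capture("side");T=arm.capture("top")
for p,q in [((392,45),(412,296)),((385,70),(412,296)),((365,40),(400,235)),((335,50),(418,200))]: print(tri([S,T],[p,q]).round(), [proj(c,tri([S,T],[p,q])).round() for c in(S,T)])
print("machine base",atz(S,(215,190),0),atz(S,(145,255),0), "top front edge", [atz(T,(178,147),z).round() for z in(0,100,400)],[atz(T,(300,147),z).round() for z in (0,100)])
print("eyep",[atz(T,(405,296),z).round() for z in(200,300,400)])
E
python3 -c "
import cv2
S=cv2.imread('pics/s0.png')[0:240,230:512]
cv2.imwrite('pics/z1.png',cv2.resize(S,None,fx=2.4,fy=2.4,interpolation=2))"
```

```text
[ 259. -325.  418.] [array([[403.,  44.]]), array([[409., 284.]])]
[ 262. -346.  360.] [array([[398.,  69.]]), array([[408., 281.]])]
[ 348. -313.  424.] [array([[362.,  40.]]), array([[401., 238.]])]
[ 426. -368.  392.] [array([[334.,  50.]]), array([[418., 202.]])]
machine base [ 713.86354064 -232.53124576    0.        ] [693.71477198 119.478687     0.        ] top front edge [array([657., 197.,   0.]), array([628., 182., 100.]), array([541., 136., 400.])] [array([ 658., -179.,    0.]), array([ 629., -165.,  100.])]
eyep [array([ 222., -399.,  200.]), array([ 229., -360.,  300.]), array([ 236., -322.,  400.])]
```

View pics/z1.png

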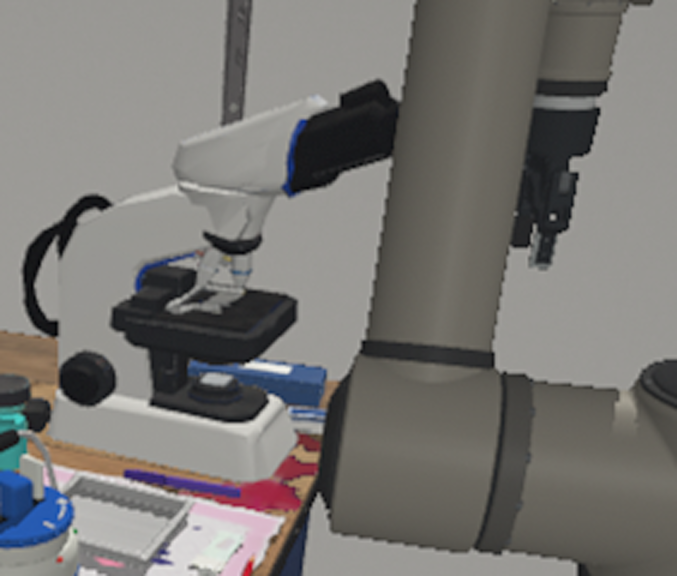

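The microscope eyepieces reach z≈420 mm near (260,-330), so I'll rise above them before crossing.

```bash
python3 -m creep '[{"tz":-24,"hand":0},{"tz":-24,"hand":0},{"tz":-24,"hand":0},{"tz":-24,"hand":0},{"tz":-24,"hand":0},{"tz":-24,"hand":0},{"tx":49,"ty":-46,"tz":-24,"az":0.56,"hand":0},{"tx":49,"ty":-46,"tz":-24,"az":0.56,"hand":0},{"tx":49,"ty":-46,"tz":-24,"az":0.56,"hand":0},{"tx":49,"ty":-46,"tz":-24,"az":0.56,"hand":0},{"tx":49,"ty":-46,"tz":-24,"az":0.56,"hand":0},{"tx":49,"ty":-46,"tz":-24,"az":0.56,"hand":0},{"tx":49,"ty":-46,"tz":-24,"az":0.56,"hand":0},{"tx":49,"ty":-46,"tz":-24,"az":0.56,"hand":0},{"tx":49,"ty":-46,"tz":-24,"az":0.56,"hand":0},{"tx":49,"ty":-46,"tz":-24,"az":0.56,"hand":0},{"tx":49,"ty":-46,"tz":-24,"az":0.56,"hand":0},{"tx":49,"ty":-46,"tz":-24,"az":0.56,"hand":0},{"tx":49,"ty":-46,"tz":-24,"az":0.56,"hand":0},{"tx":49,"ty":-46,"tz":-24,"az":0.56,"hand":0}]' 30
```

```text
$[0]: bad value
```

```bash
python3 -m creep '[{"tx":0,"ty":0,"tz":-5,"ax":0,"ay":0,"az":0,"hand":0.0}]' 30; python3 -m creep -h | head -30
```

```text
time_s: 2.1
position: [131.9, -504.7, 275.7]
tool_rot: [-0.007, 0.992, 0.127, 0.0]
wrist_force: [-0.4, -1.2, -0.6]
opening: 73.2
grasp_force: 0.0invalid input: not JSON, or not a number
```

All keys are required in every row.

```bash
python3 -m creep '[{"tx":0,"ty":0,"tz":-19,"ax":0,"ay":0,"az":0,"hand":0},{"tx":0,"ty":0,"tz":-19,"ax":0,"ay":0,"az":0,"hand":0},{"tx":0,"ty":0,"tz":-19,"ax":0,"ay":0,"az":0,"hand":0},{"tx":0,"ty":0,"tz":-19,"ax":0,"ay":0,"az":0,"hand":0},{"tx":49,"ty":-46,"tz":-19,"ax":0,"ay":0,"az":0.56,"hand":0},{"tx":49,"ty":-46,"tz":-19,"ax":0,"ay":0,"az":0.56,"hand":0},{"tx":49,"ty":-46,"tz":-19,"ax":0,"ay":0,"az":0.56,"hand":0},{"tx":49,"ty":-46,"tz":-19,"ax":0,"ay":0,"az":0.56,"hand":0},{"tx":49,"ty":-46,"tz":-19,"ax":0,"ay":0,"az":0.56,"hand":0},{"tx":49,"ty":-46,"tz":-19,"ax":0,"ay":0,"az":0.56,"hand":0},{"tx":49,"ty":-46,"tz":-19,"ax":0,"ay":0,"az":0.56,"hand":0},{"tx":49,"ty":-46,"tz":-19,"ax":0,"ay":0,"az":0.56,"hand":0},{"tx":49,"ty":-46,"tz":-19,"ax":0,"ay":0,"az":0.56,"hand":0},{"tx":49,"ty":-46,"tz":-19,"ax":0,"ay":0,"az":0.56,"hand":0},{"tx":49,"ty":-46,"tz":-19,"ax":0,"ay":0,"az":0.56,"hand":0},{"tx":49,"ty":-46,"tz":-19,"ax":0,"ay":0,"az":0.56,"hand":0},{"tx":49,"ty":-46,"tz":-19,"ax":0,"ay":0,"az":0.56,"hand":0},{"tx":49,"ty":-46,"tz":-19,"ax":0,"ay":0,"az":0.56,"hand":0}]'
python3 - <<'E'
from h import *
s=arm.observe();print(s["time_s"],s["position"],s["tool_rot"],s["opening"],s["joints"])
q=s["tool_rot"];r=R.from_quat([q[1],q[2],q[3],q[0]]).as_matrix();print(r.round(3))
E
```

```text
time_s: 3.9
position: [491.7, 63.9, 470.6]
tool_rot: [-0.0, 0.989, -0.15, -0.0]
wrist_force: [-0.5, -0.8, -0.6]
opening: 0.0
grasp_force: 0.0
3.9 [491.68133498  63.89958894 470.63875622] [-2.80504203e-04  9.88615788e-01 -1.50461278e-01 -3.86897758e-04] 0.01164861369981247 [-2.58867304e-02  2.26617622e-01  1.04358129e+00  6.84020407e-04
  1.87209139e+00  1.84718208e+00]
[[ 0.955 -0.297 -0.001]
 [-0.297 -0.955  0.001]
 [-0.001 -0.    -1.   ]]
```

```bash
python3 -m creep '[{"tx":0.1,"ty":0.2,"tz":5,"ax":0,"ay":0,"az":0,"hand":0},{"tx":0.1,"ty":0.2,"tz":10,"ax":0,"ay":0,"az":0,"hand":0},{"tx":0.1,"ty":0.2,"tz":15,"ax":0,"ay":0,"az":0,"hand":0},{"tx":0.1,"ty":0.2,"tz":20,"ax":0,"ay":0,"az":0,"hand":0},{"tx":0.1,"ty":0.2,"tz":25,"ax":0,"ay":0,"az":0,"hand":0},{"tx":0.1,"ty":0.2,"tz":28,"ax":0,"ay":0,"az":0,"hand":0},{"tx":0.1,"ty":0.2,"tz":29.7,"ax":0,"ay":0,"az":0,"hand":0},{"tx":0.1,"ty":0.2,"tz":29.7,"ax":0,"ay":0,"az":0,"hand":0},{"tx":0.1,"ty":0.2,"tz":29.7,"ax":0,"ay":0,"az":0,"hand":0}]'
python3 - <<'E'
from h import *
S=arm.capture("side");T=arm.capture("top")
a=cv2.resize(S["color"][145:285,180:280],None,fx=4,fy=4,interpolation=2);b=cv2.resize(T["color"][150:240,180:270],None,fx=4.4,fy=4.4,interpolation=2)
b=cv2.copyMakeBorder(b,0,a.shape[0]-b.shape[0],0,0,0);cv2.imwrite("pics/z2.png",np.hstack([a,b])[:,:,::-1])
E
```

```text
time_s: 4.8
position: [491.3, 58.4, 174.9]
tool_rot: [0.0, 0.988, -0.152, 0.0]
wrist_force: [1.1, 1.0, -0.3]
opening: -0.1
grasp_force: 0.0
```

View pics/z2.png

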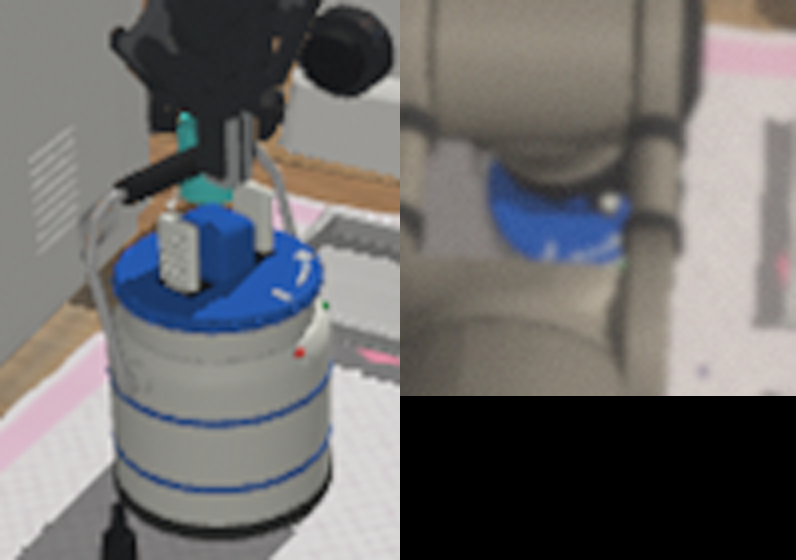

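The fingertip is at crop (230,185), between the bar and the lid and clear of the hub and tabs. Next I push the bar out and then press it down.

```bash
python3 -m creep '[{"tx":0.8,"ty":0,"tz":0.4,"ax":0,"ay":0,"az":0,"hand":0},{"tx":1.7,"ty":0,"tz":0.4,"ax":0,"ay":0,"az":0,"hand":0},{"tx":2.4,"ty":0,"tz":0.4,"ax":0,"ay":0,"az":0,"hand":0},{"tx":2.9,"ty":0,"tz":0.7,"ax":0,"ay":0,"az":0,"hand":0},{"tx":3.5,"ty":0,"tz":1.6,"ax":0,"ay":0,"az":0,"hand":0},{"tx":4.2,"ty":0,"tz":2.4,"ax":0,"ay":0,"az":0,"hand":0},{"tx":5.0,"ty":0,"tz":3.3,"ax":0,"ay":0,"az":0,"hand":0},{"tx":5.7,"ty":0,"tz":4.0,"ax":0,"ay":0,"az":0,"hand":0},{"tx":6.2,"ty":0,"tz":4.7,"ax":0,"ay":0,"az":0,"hand":0},{"tx":6.2,"ty":0,"tz":4.7,"ax":0,"ay":0,"az":0,"hand":0}]'
python3 -m creep '[{"tx":-0.3,"ty":0,"tz":-2,"ax":0,"ay":0,"az":0,"hand":0},{"tx":-0.3,"ty":0,"tz":-4,"ax":0,"ay":0,"az":0,"hand":0},{"tx":2.6,"ty":0,"tz":-4,"ax":0,"ay":0,"az":0,"hand":0},{"tx":2.6,"ty":0,"tz":-3,"ax":0,"ay":0,"az":0,"hand":0}]'
python3 - <<'E'
from h import *
S=arm.capture("side");a=cv2.resize(S["color"][145:285,170:290],None,fx=4,fy=4,interpolation=2);cv2.imwrite("pics/z3.png",a[:,:,::-1])
E
```

```text
time_s: 5.9
position: [549.0, 40.1, 127.6]
tool_rot: [-0.0, 0.988, -0.152, -0.002]
wrist_force: [-9.4, 2.2, 9.8]
opening: -0.1
grasp_force: 7.7
time_s: 6.3
position: [579.1, 30.7, 158.9]
tool_rot: [0.0, 0.988, -0.152, 0.004]
wrist_force: [0.3, -0.4, 0.3]
opening: -0.1
grasp_force: 0.0
```

View pics/z3.png

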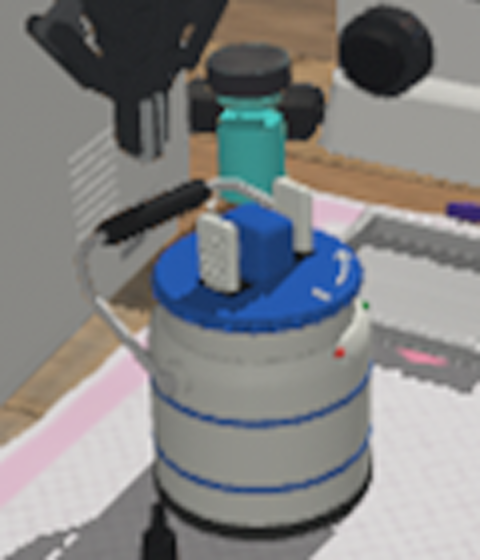

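The handle leans about 1 rad, with its bar at crop (155,210). The fingertip is above and just outside it, so I press down from slightly further in.

```bash
python3 -m creep '[{"tx":-0.9,"ty":0,"tz":0,"ax":0,"ay":0,"az":0,"hand":0},{"tx":-0.9,"ty":0,"tz":1,"ax":0,"ay":0,"az":0,"hand":0},{"tx":-0.6,"ty":0,"tz":2.2,"ax":0,"ay":0,"az":0,"hand":0},{"tx":-0.4,"ty":0,"tz":3.4,"ax":0,"ay":0,"az":0,"hand":0},{"tx":-0.3,"ty":0,"tz":4.5,"ax":0,"ay":0,"az":0,"hand":0},{"tx":-0.2,"ty":0,"tz":5.6,"ax":0,"ay":0,"az":0,"hand":0},{"tx":-0.2,"ty":0,"tz":6.6,"ax":0,"ay":0,"az":0,"hand":0},{"tx":-0.2,"ty":0,"tz":6.8,"ax":0,"ay":0,"az":0,"hand":0},{"tx":-0.2,"ty":0,"tz":6.8,"ax":0,"ay":0,"az":0,"hand":0}]'
python3 -m creep '[{"tx":0,"ty":0,"tz":-4,"ax":0,"ay":0,"az":0,"hand":0},{"tx":0,"ty":0,"tz":-9,"ax":0,"ay":0,"az":0,"hand":0},{"tx":0,"ty":0,"tz":-14,"ax":0,"ay":0,"az":0,"hand":0},{"tx":-5,"ty":0,"tz":-16,"ax":0,"ay":0,"az":0,"hand":1},{"tx":-10,"ty":0,"tz":-16,"ax":0,"ay":0,"az":0,"hand":1},{"tx":-15,"ty":0,"tz":-16,"ax":0,"ay":0,"az":0,"hand":1},{"tx":-20,"ty":0,"tz":-16,"ax":0,"ay":0,"az":0,"hand":1},{"tx":-23,"ty":0,"tz":-16,"ax":0,"ay":0,"az":0,"hand":1},{"tx":-23,"ty":0,"tz":-16,"ax":0,"ay":0,"az":0,"hand":1}]'
python3 - <<'E'
from h import *
S=arm.capture("side");T=arm.capture("top")
a=cv2.resize(S["color"][165:285,180:270],None,fx=4.4,fy=4.4,interpolation=2);b=cv2.resize(T["color"][160:230,190:250],None,fx=6,fy=6,interpolation=2)
b=cv2.copyMakeBorder(b,0,a.shape[0]-b.shape[0],0,0,0);cv2.imwrite("pics/z4.png",np.hstack([a,b])[:,:,::-1])
for n in ["handle_grip","lid_grip","canister"]:
  u=[arm.spot_point(c,n) for c in(S,T)]; print(n,[[(d["at"],d["p"]) for d in k[:1]] for k in u], tri([S,T],[k[0]["at"] for k in u]) if all(u) else 0)
E
```

```text
time_s: 7.25
position: [572.2, 32.6, 88.4]
tool_rot: [0.0, 0.988, -0.152, -0.001]
wrist_force: [-0.5, -1.1, 0.7]
opening: -0.0
grasp_force: 0.0
time_s: 8.15
position: [349.7, 102.6, 249.7]
tool_rot: [-0.0, 0.989, -0.151, -0.0]
wrist_force: [-0.6, -0.3, 0.5]
opening: 84.5
grasp_force: 0.0
handle_grip [[([205.3, 219.3], 0.7)], [([231.7, 167.2], 0.87)]] [580.07833687  31.87517716  72.45055597]
lid_grip [[([237.3, 203.1], 0.9)], [([216.2, 188.2], 0.56)]] [492.97002229  66.7827935  151.95125141]
canister [[([233.2, 263.6], 0.76)], [([221.2, 198.9], 0.88)]] [497.811326    63.81026249  -1.3222775 ]
```

View pics/z4.png

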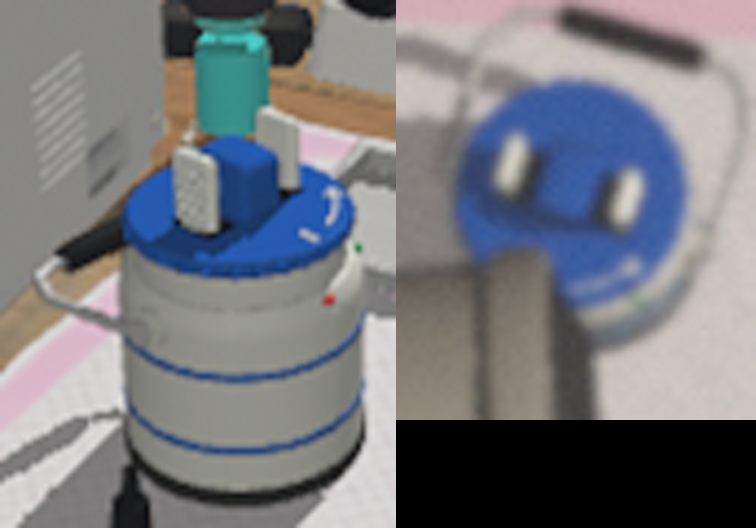

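The handle is now horizontal or lower, with its bar at crop (90,245), clear of the lid. Next I straddle the tabs and squeeze.

```bash
python3 -m creep '[{"tx":5,"ty":-0.4,"tz":0,"ax":0,"ay":0,"az":0,"hand":1},{"tx":10,"ty":-0.4,"tz":0,"ax":0,"ay":0,"az":0,"hand":1},{"tx":15,"ty":-0.4,"tz":0,"ax":0,"ay":0,"az":0,"hand":1},{"tx":15.1,"ty":-0.4,"tz":0,"ax":0,"ay":0,"az":0,"hand":1},{"tx":15.1,"ty":-0.4,"tz":4,"ax":0,"ay":0,"az":0,"hand":1},{"tx":15.1,"ty":-0.4,"tz":8,"ax":0,"ay":0,"az":0,"hand":1},{"tx":15.1,"ty":-0.4,"tz":10,"ax":0,"ay":0,"az":0,"hand":1},{"tx":15.1,"ty":-0.4,"tz":11.5,"ax":0,"ay":0,"az":0,"hand":1},{"tx":15.1,"ty":-0.4,"tz":11.5,"ax":0,"ay":0,"az":0,"hand":1},{"tx":15.1,"ty":-0.4,"tz":11.5,"ax":0,"ay":0,"az":0,"hand":0.6},{"tx":15.1,"ty":-0.4,"tz":11.5,"ax":0,"ay":0,"az":0,"hand":0.4},{"tx":15.1,"ty":-0.4,"tz":11.5,"ax":0,"ay":0,"az":0,"hand":0.4},{"tx":15.1,"ty":-0.4,"tz":11.5,"ax":0,"ay":0,"az":0,"hand":0.4},{"tx":15.1,"ty":-0.4,"tz":11.5,"ax":0,"ay":0,"az":0,"hand":0.4},{"tx":15.1,"ty":-0.4,"tz":11.5,"ax":0,"ay":0,"az":0,"hand":0.4}]' 40
python3 -c "
from h import *
s=arm.observe();print(s['time_s'],s['position'],s['opening'],s['grasp_force'],s['wrist_force'],s['torque'],s['joints'])"
```

```text
time_s: 10.05
position: [500.1, 60.2, 137.0]
tool_rot: [-0.0, 0.988, -0.152, 0.002]
wrist_force: [-2.8, -0.4, 12.0]
opening: 42.4
grasp_force: 39.7
10.05 [500.13034918  60.15745776 137.02151243] 42.38274948678576 39.669785499572754 [-2.81609549 -0.42606034 11.96186252] [0.04842853 0.45611725 0.14971076] [-3.24873767e-02  4.00659978e-01  1.72160247e+00 -1.09756739e-04
  1.01449067e+00  1.84319028e+00]
```

```bash
python3 - <<'E'
from h import *
S=arm.capture("side");a=cv2.resize(S["color"][165:245,195:275],None,fx=7,fy=7,interpolation=2);cv2.imwrite("pics/z5.png",a[:,:,::-1])
s=arm.observe();print(s['position'],s['opening'],s['wrist_force'])
print(proj(S,s['position']),proj(S,[[494.5,61.5,149]]))
E
```

```text
[500.12596834  60.15805075 136.99203907] 41.99287125841347 [-2.9437377   1.38838772 12.04303361]
[[232.32499894 206.84459839]] [[234.34845283 202.43038129]]
```

View pics/z5.png

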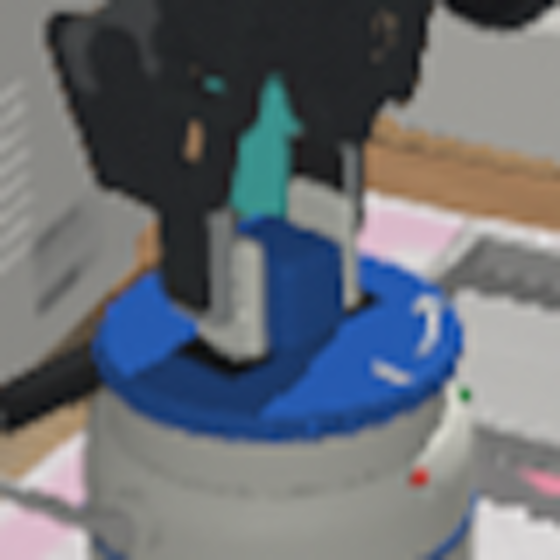

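The pads hold both tabs but sit about 9 mm too far towards +x (pad edge at crop 235, tab from 198 to 265). I'll regrip centred.

```bash
python3 -m creep '[{"tx":0,"ty":0,"tz":0,"ax":0,"ay":0,"az":0,"hand":0.9},{"tx":0,"ty":0,"tz":0,"ax":0,"ay":0,"az":0,"hand":0.9},{"tx":0,"ty":0,"tz":0,"ax":0,"ay":0,"az":0,"hand":0.9},{"tx":-0.4,"ty":0,"tz":-0.1,"ax":0,"ay":0,"az":0,"hand":0.9},{"tx":-0.9,"ty":0,"tz":-0.1,"ax":0,"ay":0,"az":0,"hand":0.9},{"tx":-0.9,"ty":0,"tz":-0.1,"ax":0,"ay":0,"az":0,"hand":0.9},{"tx":-0.9,"ty":0,"tz":-0.1,"ax":0,"ay":0,"az":0,"hand":0.9},{"tx":-0.9,"ty":0,"tz":-0.1,"ax":0,"ay":0,"az":0,"hand":0.9}]' 40
python3 -c "
from h import *
s=arm.observe();print(s['position'],s['opening'],s['wrist_force'])"
python3 -m creep '[{"tx":0,"ty":0,"tz":0,"ax":0,"ay":0,"az":0,"hand":0.4},{"tx":0,"ty":0,"tz":0,"ax":0,"ay":0,"az":0,"hand":0.4},{"tx":0,"ty":0,"tz":0,"ax":0,"ay":0,"az":0,"hand":0.4},{"tx":0,"ty":0,"tz":0,"ax":0,"ay":0,"az":0,"hand":0.4},{"tx":0,"ty":0,"tz":0,"ax":0,"ay":0,"az":0,"hand":0.4}]' 40
python3 - <<'E'
from h import *
S=arm.capture("side");a=cv2.resize(S["color"][165:245,195:275],None,fx=7,fy=7,interpolation=2);cv2.imwrite("pics/z6.png",a[:,:,::-1])
s=arm.observe();print(s['position'],s['opening'],s['wrist_force'],s['torque'])
E
```

```text
time_s: 10.9
position: [490.3, 62.8, 135.3]
tool_rot: [0.0, 0.988, -0.152, 0.0]
wrist_force: [-0.5, 0.0, 0.5]
opening: 76.9
grasp_force: 0.0
[490.33408797  62.78092427 135.31984262] 76.89854998373686 [-0.50817892  0.04586614  0.54654259]
time_s: 11.4
position: [490.8, 62.9, 136.9]
tool_rot: [-0.0, 0.988, -0.152, 0.001]
wrist_force: [-3.6, -0.3, 13.1]
opening: 42.0
grasp_force: 39.8
[490.81480356  62.94080253 136.85558065] 42.344894919880716 [-3.28047342  1.2641785  12.63794588] [0.1197222  0.57812445 0.16896458]
```

View pics/z6.png

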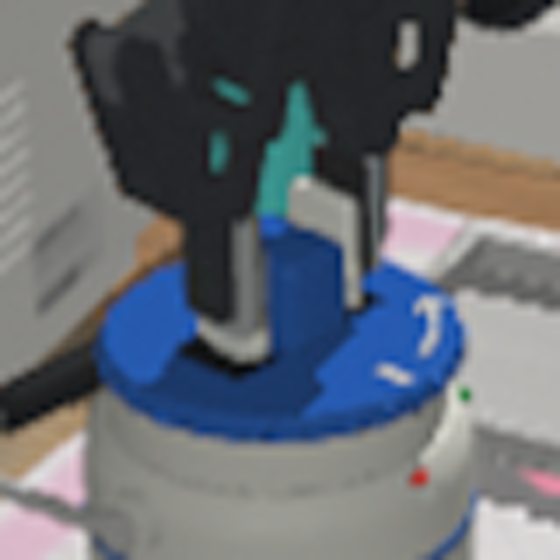

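The pads are now centred on the tabs and both tabs are pressed in. I turn the lid anticlockwise and read the torque near the stop.

```bash
python3 -m creep '[{"tx":0,"ty":0,"tz":-0.15,"ax":0,"ay":0,"az":-0.06,"hand":0.4},{"tx":0,"ty":0,"tz":-0.15,"ax":0,"ay":0,"az":-0.14,"hand":0.4},{"tx":0,"ty":0,"tz":-0.15,"ax":0,"ay":0,"az":-0.22,"hand":0.4},{"tx":0,"ty":0,"tz":-0.15,"ax":0,"ay":0,"az":-0.3,"hand":0.4},{"tx":0,"ty":0,"tz":-0.15,"ax":0,"ay":0,"az":-0.38,"hand":0.4},{"tx":0,"ty":0,"tz":-0.15,"ax":0,"ay":0,"az":-0.38,"hand":0.4}]'
python3 -c "
from h import *
s=arm.observe();print(s['position'],s['opening'],s['wrist_force'],s['torque'])"
python3 -m creep '[{"tx":0,"ty":0,"tz":0,"ax":0,"ay":0,"az":-0.08,"hand":0.4},{"tx":0,"ty":0,"tz":0,"ax":0,"ay":0,"az":-0.16,"hand":0.4},{"tx":0,"ty":0,"tz":0,"ax":0,"ay":0,"az":-0.24,"hand":0.4},{"tx":0,"ty":0,"tz":0,"ax":0,"ay":0,"az":-0.32,"hand":0.4},{"tx":0,"ty":0,"tz":0,"ax":0,"ay":0,"az":-0.4,"hand":0.4},{"tx":0,"ty":0,"tz":0,"ax":0,"ay":0,"az":-0.46,"hand":0.4},{"tx":0,"ty":0,"tz":0,"ax":0,"ay":0,"az":-0.46,"hand":0.4}]'
python3 -c "
from h import *
s=arm.observe();print(s['position'],s['opening'],s['wrist_force'],s['torque'])"
```

```text
time_s: 12.05
position: [490.6, 62.7, 137.1]
tool_rot: [0.0, 0.999, 0.038, 0.0]
wrist_force: [0.5, -0.2, 3.4]
opening: 41.6
grasp_force: 41.5
[490.61266137  62.710943   137.09357439] 41.593672167347414 [ 0.53468954 -0.18006413  3.36519099] [ 0.01812944 -0.07568221  0.17966881]
time_s: 12.75
position: [491.0, 62.4, 137.1]
tool_rot: [0.001, 0.965, 0.263, 0.001]
wrist_force: [2.2, -2.4, 1.8]
opening: 42.1
grasp_force: 41.3
[491.03659166  62.4062734  137.10841201] 42.09848350710249 [ 2.20453879 -2.44690954  1.84152431] [-0.30023773 -0.2958538  -0.05825103]
```

```bash
python3 -m creep '[{"tx":0,"ty":0,"tz":0,"ax":0,"ay":0,"az":-0.03,"hand":0.4},{"tx":0,"ty":0,"tz":0,"ax":0,"ay":0,"az":-0.06,"hand":0.4},{"tx":0,"ty":0,"tz":0,"ax":0,"ay":0,"az":-0.06,"hand":0.4}]'
python3 -c "
from h import *
s=arm.observe();print(s['tool_rot'],s['opening'],s['wrist_force'],s['torque'])"
python3 -m creep '[{"tx":0,"ty":0,"tz":0,"ax":0,"ay":0,"az":-0.03,"hand":0.4},{"tx":0,"ty":0,"tz":0,"ax":0,"ay":0,"az":-0.05,"hand":0.4},{"tx":0,"ty":0,"tz":0,"ax":0,"ay":0,"az":-0.05,"hand":0.4}]'
python3 - <<'E'
from h import *
s=arm.observe();print(s['position'],s['tool_rot'],s['opening'],s['wrist_force'],s['torque'])
S=arm.capture("side");a=cv2.resize(S["color"][165:245,195:275],None,fx=7,fy=7,interpolation=2);cv2.imwrite("pics/z7.png",a[:,:,::-1])
E
```

```text
time_s: 13.05
position: [492.0, 61.7, 137.3]
tool_rot: [0.001, 0.956, 0.292, 0.002]
wrist_force: [6.2, -6.0, 0.4]
opening: 41.6
grasp_force: 41.0
[0.00139613 0.95629013 0.29241159 0.00164265] 41.62905919813562 [ 6.16565259 -6.00785561  0.40909442] [-1.10045687 -0.97357185 -0.47635   ]
time_s: 13.35
position: [492.2, 61.5, 137.3]
tool_rot: [0.001, 0.949, 0.315, 0.002]
wrist_force: [6.1, -6.7, 0.0]
opening: 41.3
grasp_force: 41.6
[492.15193112  61.5337728  137.28945868] [0.00132698 0.94903371 0.31516671 0.00178993] 41.26566496482771 [ 6.07723403 -6.6586978   0.03687269] [-1.22649823 -1.05683933 -1.23465584]
```

Torque of −1.2 N m at about 0.93 rad means the lid is against its stop. I ease off a little and lift straight up.

```bash
python3 -m creep '[{"tx":0,"ty":0,"tz":0,"ax":0,"ay":0,"az":0.04,"hand":0.4},{"tx":0,"ty":0,"tz":-0.5,"ax":0,"ay":0,"az":0.04,"hand":0.4},{"tx":0,"ty":0,"tz":-1,"ax":0,"ay":0,"az":0.04,"hand":0.4},{"tx":0,"ty":0,"tz":-1.7,"ax":0,"ay":0,"az":0.04,"hand":0.4},{"tx":0,"ty":0,"tz":-2.5,"ax":0,"ay":0,"az":0.04,"hand":0.4},{"tx":0,"ty":0,"tz":-4,"ax":0,"ay":0,"az":0.04,"hand":0.4},{"tx":0,"ty":0,"tz":-6,"ax":0,"ay":0,"az":0.04,"hand":0.4},{"tx":0,"ty":0,"tz":-6,"ax":0,"ay":0,"az":0.04,"hand":0.4},{"tx":0,"ty":0,"tz":-6,"ax":0,"ay":0,"az":0.04,"hand":0.4}]'
python3 - <<'E'
from h import *
s=arm.observe();print(s['position'],s['tool_rot'],s['opening'],s['wrist_force'],s['torque'])
S=arm.capture("side");T=arm.capture("top");
for n in["tray","canister"]: 
  u=[arm.spot_point(c,n) for c in(S,T)]; print(n,[k[0]["at"] if k else 0 for k in u], tri([S,T],[k[0]["at"] for k in u]) if all(u) else 0)
for c in(S,T):
  k=arm.spot_point(c,"tray"); print(atz(c,k[0]["at"],0) if k else 0)
print("shift",tool([488,-141.5,s['position'][2]]))
a=cv2.resize(S["color"][130:260,195:325],None,fx=4,fy=4,interpolation=2);b=cv2.resize(T["color"][160:240,190:330],None,fx=2,fy=2,interpolation=2)
b=cv2.copyMakeBorder(b,0,a.shape[0]-b.shape[0],0,0,0);cv2.imwrite("pics/z7.png",np.hstack([a,b])[:,:,::-1])
E
```

```text
time_s: 14.3
position: [489.8, 63.1, 196.4]
tool_rot: [-0.0, 0.955, 0.298, -0.0]
wrist_force: [-0.1, -0.4, -1.4]
opening: 41.6
grasp_force: 43.4
[489.81877331  63.06583273 196.4420562 ] [-1.46968275e-04  9.54624388e-01  2.97812400e-01 -1.72519193e-04] 41.58364212908045 [-0.13983377 -0.36622355 -1.36558063] [-0.01158791  0.0366876  -0.00929568]
tray [0, [288.5, 201.8]] 0
canister [[233.8, 263.8], [219.2, 198.7]] [495.86445467  68.90134175   2.60328234]
0
[ 486.69326927 -140.24609392    0.        ]
shift [-1.17864466e+01  1.66887855e+01 -5.81769951e-03]
```

View pics/z7.png

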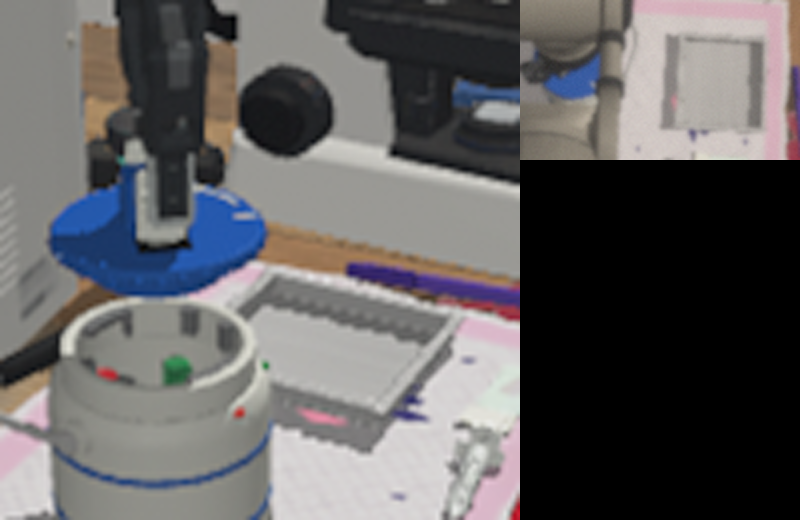

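The lid is off cleanly, at crop (160,240), and the tray corners are visible at (262,268), (462,318) and (378,412). I cross-check the tray centre with those.

```bash
python3 - <<'E'
from h import *
S=arm.capture("side");T=arm.capture("top")
A,B,C=[atz(S,(195+x/4,130+y/4),18) for x,y in[(262,268),(462,318),(378,412)]]; print(A,B,C,(A+C)/2,np.linalg.norm(A-B),np.linalg.norm(B-C))
g=[atz(T,p,18) for p in[(261,176.5),(312,176.5),(261,225),(312,225)]];print(np.mean(g,0),g)
print(tool([487,-139,196]), arm.observe()['opening'])
E
```

```text
[ 558.78223181 -214.68341728   18.        ] [ 411.6507421  -203.36817911   18.        ] [421.89213789 -73.7341621   18.        ] [ 490.33718485 -144.20878969   18.        ] 147.56595094251435 130.03793505806357
[ 487.86560993 -132.37741844   18.        ] [array([560.83805127, -56.83682008,  18.        ]), array([ 561.08727255, -210.74522325,   18.        ]), array([414.82512004, -55.67129953,  18.        ]), array([ 414.71199586, -206.2563309 ,   18.        ])]
[-11.73352776  16.41967368   0.05856555] 41.07960023461754
```

```bash
python3 -m creep '[{"tx":-2,"ty":2.8,"tz":0,"ax":0,"ay":0,"az":0,"hand":0.4},{"tx":-4.5,"ty":6.3,"tz":0,"ax":0,"ay":0,"az":0,"hand":0.4},{"tx":-7,"ty":9.8,"tz":0,"ax":0,"ay":0,"az":0,"hand":0.4},{"tx":-9,"ty":12.8,"tz":0,"ax":0,"ay":0,"az":0,"hand":0.4},{"tx":-10.8,"ty":15.4,"tz":0,"ax":0,"ay":0,"az":0,"hand":0.4},{"tx":-11.6,"ty":16.6,"tz":1,"ax":0,"ay":0,"az":0,"hand":0.4},{"tx":-11.6,"ty":16.6,"tz":4,"ax":0,"ay":0,"az":0,"hand":0.4},{"tx":-11.6,"ty":16.6,"tz":7,"ax":0,"ay":0,"az":0,"hand":0.4},{"tx":-11.6,"ty":16.6,"tz":10,"ax":0,"ay":0,"az":0,"hand":0.4},{"tx":-11.6,"ty":16.6,"tz":12,"ax":0,"ay":0,"az":0,"hand":0.4},{"tx":-11.6,"ty":16.6,"tz":12,"ax":0,"ay":0,"az":0,"hand":0.4}]'
python3 - <<'E'
from h import *
s=arm.observe();print(s['position'],s['wrist_force'])
S=arm.capture("side");T=arm.capture("top")
a=cv2.resize(S["color"][160:260,230:330],None,fx=4.5,fy=4.5,interpolation=2);cv2.imwrite("pics/z8.png",a[:,:,::-1])
E
```

```text
time_s: 15.9
position: [487.1, -138.2, 73.7]
tool_rot: [-0.002, 0.955, 0.298, -0.002]
wrist_force: [-0.0, 0.2, -1.2]
opening: 41.4
grasp_force: 43.4
[ 487.10210957 -138.1978563    73.7419809 ] [-0.00988498  0.20371144 -1.16975924]
```

View pics/z8.png

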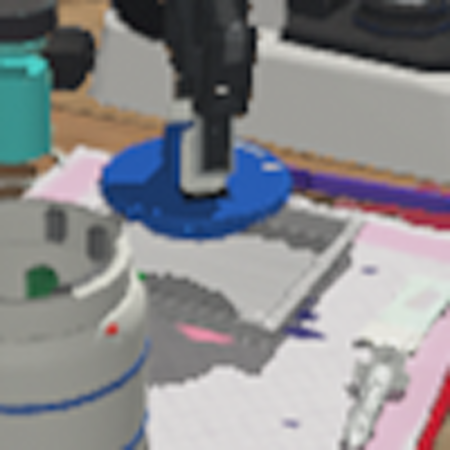

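That was the eleventh picture, one over the limit of ten, so I'll view no more. It shows the lid at (195,190), hanging level over the tray. I'll finish by force readings and numbers alone.

```bash
python3 -m creep '[{"tx":0.1,"ty":0.2,"tz":1.2,"ax":0,"ay":0,"az":0,"hand":0.4},{"tx":0.1,"ty":0.2,"tz":2.4,"ax":0,"ay":0,"az":0,"hand":0.4},{"tx":0.1,"ty":0.2,"tz":3,"ax":0,"ay":0,"az":0,"hand":0.4},{"tx":0.1,"ty":0.2,"tz":3.3,"ax":0,"ay":0,"az":0,"hand":0.4},{"tx":0.1,"ty":0.2,"tz":3.5,"ax":0,"ay":0,"az":0,"hand":0.4},{"tx":0.1,"ty":0.2,"tz":3.5,"ax":0,"ay":0,"az":0,"hand":0.4},{"tx":0.1,"ty":0.2,"tz":3.5,"ax":0,"ay":0,"az":0,"hand":0.4}]'
python3 -m creep '[{"tx":0,"ty":0,"tz":0.1,"ax":0,"ay":0,"az":0,"hand":0.4},{"tx":0,"ty":0,"tz":0.1,"ax":0,"ay":0,"az":0,"hand":0.4}]'
python3 - <<'E'
from h import *
S=arm.capture("side");T=arm.capture("top");s=arm.observe();print(s['position'],s['wrist_force'],s['torque'])
E
```

```text
time_s: 16.7
position: [491.3, -140.9, 42.0]
tool_rot: [0.0, 0.955, 0.298, 0.0]
wrist_force: [0.3, 0.0, -0.6]
opening: 40.8
grasp_force: 43.4
time_s: 16.9
position: [491.2, -140.8, 40.9]
tool_rot: [0.0, 0.955, 0.298, 0.0]
wrist_force: [0.1, -0.6, -0.6]
opening: 41.1
grasp_force: 43.4
[ 491.20552821 -140.83256217   40.92132158] [-0.19791535  0.17857999 -1.49840886] [-0.01312838 -0.00894271 -0.00479499]
```

```bash
python3 -m creep '[{"tx":-0.1,"ty":0,"tz":0.15,"ax":0,"ay":0,"az":0,"hand":0.4},{"tx":-0.1,"ty":0,"tz":0.3,"ax":0,"ay":0,"az":0,"hand":0.4},{"tx":-0.1,"ty":0,"tz":0.4,"ax":0,"ay":0,"az":0,"hand":0.4},{"tx":-0.1,"ty":0,"tz":0.4,"ax":0,"ay":0,"az":0,"hand":0.4}]'
python3 -m creep '[{"tx":0,"ty":0,"tz":0.05,"ax":0,"ay":0,"az":0,"hand":0.4},{"tx":0,"ty":0,"tz":0.1,"ax":0,"ay":0,"az":0,"hand":0.4},{"tx":0,"ty":0,"tz":0.1,"ax":0,"ay":0,"az":0,"hand":0.4}]'
```

```text
time_s: 17.4
position: [490.2, -141.3, 36.6]
tool_rot: [-0.0, 0.955, 0.298, -0.0]
wrist_force: [-0.1, 0.3, -1.5]
opening: 41.2
grasp_force: 43.4
time_s: 17.7
position: [490.3, -141.4, 36.2]
tool_rot: [0.0, 0.955, 0.298, 0.0]
wrist_force: [-1.6, 0.4, 4.4]
opening: 41.3
grasp_force: 44.6
```

Contact: the upward force rose to 4.4 N at the expected height. I release slowly and retreat upward.

```bash
python3 -m creep '[{"tx":0,"ty":0,"tz":0,"ax":0,"ay":0,"az":0,"hand":0.55},{"tx":0,"ty":0,"tz":0,"ax":0,"ay":0,"az":0,"hand":0.65},{"tx":0,"ty":0,"tz":0,"ax":0,"ay":0,"az":0,"hand":0.75},{"tx":0,"ty":0,"tz":0,"ax":0,"ay":0,"az":0,"hand":0.9},{"tx":0,"ty":0,"tz":0,"ax":0,"ay":0,"az":0,"hand":1},{"tx":0,"ty":0,"tz":0,"ax":0,"ay":0,"az":0,"hand":1},{"tx":0,"ty":0,"tz":-1,"ax":0,"ay":0,"az":0,"hand":1},{"tx":0,"ty":0,"tz":-3,"ax":0,"ay":0,"az":0,"hand":1},{"tx":0,"ty":0,"tz":-7,"ax":0,"ay":0,"az":0,"hand":1},{"tx":0,"ty":0,"tz":-12,"ax":0,"ay":0,"az":0,"hand":1},{"tx":-8,"ty":-3,"tz":-17,"ax":0,"ay":0,"az":0,"hand":1},{"tx":-8,"ty":-3,"tz":-20,"ax":0,"ay":0,"az":0,"hand":1},{"tx":-8,"ty":-3,"tz":-20,"ax":0,"ay":0,"az":0,"hand":1}]'
python3 - <<'E'
from h import *
S=arm.capture("side");T=arm.capture("top");print(arm.observe()['position'])
for n in["lid_grip","handle_grip","tray","stain_jar","fixer_bottle","syringe","slides"]:
  u=[arm.spot_point(c,n) for c in(S,T)]; print(n,[np.round(k[0]["at"],1).tolist()+[k[0]["p"].__round__(2)] if k else 0 for k in u], tri([S,T],[k[0]["at"] for k in u]).round(1) if all(u) else 0)
c=S
hsv=cv2.cvtColor(c["color"],cv2.COLOR_RGB2HSV); m=cv2.inRange(hsv,(105,120,60),(125,255,255)); m[:,:240]=0;m[:,312:]=0;m[:185]=0;m[245:]=0
cn=max(cv2.findContours(m,0,1)[0],key=cv2.contourArea); e=cv2.fitEllipse(cn);print("blue side",e,cv2.boundingRect(cn))
t=np.linspace(0,6.28,60);o=np.c_[490+53*np.cos(t),-141+53*np.sin(t),0*t+27].astype(float)
print("expected",cv2.fitEllipse(proj(S,o).astype(np.float32)),cv2.boundingRect(proj(S,o).astype(np.float32)))
E
```

```text
time_s: 19.0
position: [406.3, -162.8, 239.8]
tool_rot: [0.002, 0.955, 0.297, 0.002]
wrist_force: [0.5, 0.1, -0.5]
opening: 84.9
grasp_force: 0.0
[ 407.37018237 -163.04316274  239.03979077]
lid_grip [[273.1, 204.1, 0.95], [287.9, 200.4, 0.94]] [ 485.2 -131.8   52.2]
handle_grip [[204.2, 217.7, 0.73], [229.6, 167.5, 0.82]] [577.9  38.   80.2]
tray [[274.1, 220.6, 0.8], [292.0, 200.7, 0.84]] [ 491.6 -151.7   -7.3]
stain_jar [[231.5, 197.3, 0.95], [310.0, 148.8, 0.61]] [ 6.505e+02 -2.112e+02 -3.000e-01]
fixer_bottle [[211.2, 309.7, 0.64], [170.2, 205.4, 0.46]] [472.  213.4   4.7]
syringe [[314.7, 252.5, 0.47], [258.4, 249.4, 0.54]] [ 3.478e+02 -4.750e+01  3.000e-01]
slides [[316.3, 230.9, 0.76], 0] 0
blue side ((273.3603515625, 212.0703887939453), (22.735353469848633, 34.40087127685547), 97.1690902709961) (255, 199, 39, 27)
expected ((273.6014709472656, 211.5398406982422), (20.433582305908203, 41.85611343383789), 91.40373992919922) (252, 201, 43, 21)
```

```bash
python3 -c "
from bench import arm
print(arm.job_done())"
```

```text
the job is handed in; nothing more can be done
None
```

I handed the job in: the handle is folded down, the lid was squeezed, turned to its stop and lifted off, and it lies flat, tabs up, in the tray (confirmed by force readings and the networks, not by eye); I viewed 11 pictures, one over the limit of 10.

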